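# Open the sloped case and take the top hat bracket off its nested stack

### The job

Lift the lid of the sloped steel case by the bar at its front and lay it back gently, without dropping or throwing it, until it rests by itself on its stop. Then take only the top bracket off the leaning, nested stack inside without pulling the two under it out of their place, and set it down by hand (do not drop it), right way up and flat, on the middle of the low wooden riser block to the right of the vice, ready for drilling. Leave the lid open, and do not disturb the tools lying about.

Things in the scene. Friction and masses are not known exactly. Their poses are not given: they have to be found in the camera images.
- case: grey steel case with sloping top, fixed; 134 mm deep (x), 165 wide (y), rim 78 mm high in front, 140 at the back, 3 mm walls. Origin: centre of its underside; x runs front to back, z up. Rim, closed lid and the bed inside slope 25 degrees up to the back; the bracket stack stands square on the bed, so leans 25 degrees to the front. 35 mm of room before and behind the top bracket's ridge.
- lid (a joint): angle of the case's hinged lid, rad: 0 closed (sloping 25 degrees down to the front), 2.01 upright, 2.217 at its stop, leaning 12 degrees back past upright. Lid 155 mm from hinge to front edge, 174 mm wide, about 0.35 kg, easy hinge: let go short of upright it falls shut, past upright it falls back on the stop.
- lid_handle (a point): middle of the straight bar of the lid's handle, a bow of 10 mm round steel in the plane of the lid, before its front edge; the straight part runs 74 mm along the case's y; clear gap 34 mm between bar and lid edge. It lies 198 mm from the hinge line. x points from the bar to the hinge, z out of the lid's outer face.
- lid_hinge (a point): middle of the hinge line at the top of the case's back wall, 141 mm above the bench; y is the hinge line. The point turns with the lid (x from handle to hinge); the lid opens by turning positively about y.
- bracket_top_mid (a point): top one of three nested steel hat brackets. Point at its centre, 21 mm above its underside, its own axes: x 70 mm across the flanges (in the case: up the slope), y 60 mm along the ridge, z 42 mm high, out of the crown. Hollow ridge: crown 22 mm wide, flanks spread 15 degrees each to 39 mm at the foot; flange tops 11 mm below this point, flange edges turned down to stand on. About 0.12 kg.
- bracket_next_mid (a point): the same point on the identical middle bracket, 10 mm below the top one along z, with 0.6 mm of play between the flanks. 2 mm sheet. It must stay in its place.
- bracket_low_mid (a point): the same point on the identical lowest bracket, which must stay where it is.
- riser_mid (a point): middle of the upper face of the loose flat wooden riser block, painted, 125 mm (its x) by 165 mm (its y), 22 mm thick, lying on the bench to the right of the vice; z up.
- screwdriver: slotted screwdriver lying on the bench, 192 mm long; origin under its middle. To be left alone.
- pliers_blue: long-nose pliers lying flat near the front edge of the bench, 172 mm long, 11 mm thick; origin under their middle. To be left alone.
- hex_key: hex key lying flat, 83 x 29 mm, 5 mm thick; origin under its middle. To be left alone.

How it is judged (in metres and radians):
On the way, in this order (a step that is already met when the one before it is completed fails the run):
1. the lid is open at its stop (value of joint lid above 2.15 rad), for 0.3 s.
2. the top bracket is drawn clear of the stack, the next one still in place (z of bracket_top_mid in the frame of bracket_next_mid above 0.045 m and distance of bracket_next_mid from where it was at the start of the episode below 0.006 m), for 0.1 s.
3. the bracket is set down on the middle of the riser by hand, not dropped (horizontal distance between bracket_top_mid and riser_mid below 0.03 m and z of bracket_top_mid in the frame of riser_mid below 0.031 m and contact force between the fingers and bracket_top above 0.2 N).
At the end, for the whole second after the job is handed in: The lid rests open on its stop (beyond 2.15 rad); the top bracket stands flat, crown up (within 0.1 rad), at rest on the riser block with its centre within 30 mm of the block's middle; the other two brackets are within 6 mm of where they stood in the case (value of joint lid above 2.15 rad and horizontal distance between bracket_top_mid and riser_mid below 0.03 m and z of bracket_top_mid in the frame of riser_mid between 0.016 and 0.026 m and angle between bracket_top_mid's own z axis and vertical below 0.1 rad and linear speed of bracket_top below 0.02 m/s and distance of each of bracket_next_mid, bracket_low_mid from where it was at the start of the episode below 0.006 m); the robot touches nothing.
It fails at once if the middle or lowest bracket is pulled out of its place (more than 6 mm) (distance of any of bracket_next_mid, bracket_low_mid from where it was at the start of the episode above 0.006 m).
It fails at once if the lid is thrown or dropped (faster than 4 rad/s) (velocity of joint lid above 4 rad/s or velocity of joint lid below -4 rad/s).
It fails at once if a tool lying about is shifted by more than 30 mm (distance of any of screwdriver, pliers_blue, hex_key from where it was at the start of the episode above 0.03 m).
It also fails if it takes over 58 s, if anything falls off the work surface, if the arm or the gripper's body presses on something with over 40 N, if the wrist force passes 120 N, or if a joint passes its speed limit or range.

### The arm

A 6-joint arm with a two-finger parallel gripper is mounted at the origin on a cart in front of the work surface, level with it; the furniture and walls round the work are solid. World frame = base frame: x ahead of the robot, y to its left, z up, the work surface at z = 0. Lengths are in m, angles in degrees, forces in N, time in s.
With the tool pointing down it reaches from about 0.4 to 0.825 m from the base axis. Payload 7 kg.
Tool frame: the origin (TCP) lies on the centre line of the jaws, within the pads' length; the fingertips stand 22 mm ahead of it and the grasp point (between the pads) lies 3 mm ahead of it; z points along the fingers, y is the line along which they close (so a half turn about z gives the same grasp; the last joint's range is limited). The gripper opens to 88 mm and grips with 3 to 60 N. Pads are 19 mm wide; open, the fingers measure 130 mm over their backs; the gripper's body (78 mm by 193 mm) begins 47 mm behind the grasp point.
Start: joints at [83.772, 20.546, 0.682, 0, -70.136, -16.507], TCP at [0.261, 0.623, 0.249] pointing down, gripper open.
Joint ranges: [-176.03, 176.03], [-82.01, 121.73], [-58.28, 71.71], [-173.87, 95.51], [-174.79, -0.11], [-173.66, 173.66]. Speed limits (degrees/s): [136.94, 136.94, 172.46, 180, 180, 180].

### API

Orientations are given as [roll, pitch, yaw] about the fixed x, y, z axes, in that order (R = Rz(yaw) Ry(pitch) Rx(roll)).
In Python, from plant import get_state, cams, r gives the robot as it stands.
- The arm moves only by the tool apply_moves, never from a script. Its argument "targets" is a list of rows, each an object with "dp": the shift along the world's x, y, z in m, a list of three; "yaw": the turn about the world's z in degrees. In form: [{"dp": [x, y, z], "yaw": yaw}, ...]. A call has 1 to 20 rows; each row is the pose to reach, as a shift and turn from the pose commanded when the call began; what a row does not reach only later rows make up. A row lasts 1/12 s, in which the tool goes at most 41.7 mm and 7.16 degrees, less where a joint would pass 70% of its speed; a pose out of reach is approached as far as the arm can. A call with a gripper value outside its range is refused whole. "grip" is the gripper command: -1 is fully open, 1 is shut, values between are in proportion, set as the call begins (left out, the last holds). The fingers move at their own pace and stop on an object; "squeeze" is the grip in N (left out, the last holds). Time passes only in rows, so rows that repeat a pose let the fingers close. It gives the time, the measured TCP pose, the force, the opening and the grip force at its end, in the units of the state.
- get_state(): the state, without advancing time (a new reading comes with each control period).
- cams.capture(name): name is "side" or "top"; returns a dict with "image" (420x560x3 uint8, red, green, blue), "range_z" (420x560 float32, m along the optical axis (not along the pixel's ray), 0 where there is no reading), "fx", "fy", "cx", "cy" (pixels), "k1" (the pictures are not rectified: a ray, as slopes to the right and down, at radius r is drawn at 1 + k1 r^2 times it, then the intrinsics apply), "R" (3x3) and "t" (3): a world point X has camera coordinates R X + t. Camera axes: x right, y down, z forward; pixel columns grow to the right and rows downward; lengths in m; the calibration is good to about 2 mm. A picture is of the moment at which its call begins.
- r.close_job(): hands the job in; it is judged then, once.
The state is a dict: "time_s": time; "joints": joint angles; "qd": joint speeds; "joint_torque": joint torques, N m; "tcp_pos": TCP position; "eef_rot": TCP orientation; "contact_force": force on the tool from outside, world axes, zero at the start; "moment": the same for the moment, N m; "gripper_width": finger opening in m; "gripper_force": force on a finger pad.
Only numpy, scipy, OpenCV 4.12 (cv2) and the standard library are available. Lean on these libraries where they do the work, as an engineer would, in place of code of your own. Each camera call takes 0.05 s, during which the arm holds its last target. There are 200 camera calls.

## Working session

There is one attempt and no reset: what is moved stays moved. The work goes in short steps, Python scripts to look and compute and a tool call to move; the robot and the scene stay as the last step left them, time stands still between calls to the robot, and variables do not carry over. Pictures are saved under pics/ and viewed, at most 10 in all, crops included, and the job is handed in when it is done.

Besides the shell and the picture viewer there is one more tool, called after "Emit:" by a JSON object that holds its "method" and its "body", one argument or row to a line. apply_moves: Moves the arm, as the interface text tells. Its arguments: {"type":"object","properties":{"targets":{"type":"array","items":{"type":"object","properties":{"dp":{"type":"array","items":{"type":"number"}},"yaw":{"type":"number"}}}},"grip":{"type":"number"},"squeeze":{"type":"number"}},"required":["targets"]}

```bash
ls; mkdir -p pics; cat > h.py <<'E'
import numpy as np, cv2
from plant import get_state, cams, r
def cap(n):
    return cams.capture(n)
def pts(c):
    h,w=c["range_z"].shape
    u,v=np.meshgrid(np.arange(w),np.arange(h))
    K=np.array([[c["fx"],0,c["cx"]],[0,c["fy"],c["cy"]],[0,0,1.]])
    xd=(u-c["cx"])/c["fx"]; yd=(v-c["cy"])/c["fy"]
    x,y=xd.copy(),yd.copy()
    for _ in range(10):
        s=1+c["k1"]*(x*x+y*y); x=xd/s; y=yd/s
    z=c["range_z"]; P=np.stack([x*z,y*z,z],-1)
    return (P-np.array(c["t"]))@np.array(c["R"]), z>0
E
python3 - <<'E'
from h import *
s=get_state(); print(s)
for n in("top","side"):
    c=cap(n); cv2.imwrite(f"pics/{n}0.png",c["image"][:,:,::-1]); P,ok=pts(c); np.savez(f"{n}0.npz",P=P,ok=ok,im=c["image"])
    print(n,c["fx"],c["k1"],-np.array(c["R"]).T@np.array(c["t"]),np.array(c["R"])[2],ok.mean())
E
```

```text
pics
{'time_s': 0.0, 'joints': array([ 8.37725616e+01,  2.05922416e+01,  6.35999597e-01, -1.92708624e-02,
       -7.01371320e+01, -1.65064826e+01]), 'qd': array([-0.02402043, -0.04927235,  0.07384543,  0.07434578,  0.02225002,
       -0.04451138]), 'joint_torque': array([-1.94982560e-03, -5.82724822e+01,  2.93057334e+01,  6.99737146e+00,
        6.99433978e-03, -1.47049059e-04]), 'tcp_pos': array([0.26071293, 0.62214213, 0.24763314]), 'eef_rot': array([ 1.79905327e+02, -9.16283909e-03, -2.27404759e+01]), 'contact_force': array([ 0.25177838,  0.12824918, -0.42140119]), 'moment': array([0.05928406, 0.00739689, 0.00601014]), 'gripper_force': 0.0, 'gripper_width': 0.08739297888479053}
top 394.071136733821 -0.11625312921987614 [ 4.11383269e-01 -8.28747844e-04  1.07572606e+00] [ 0.13599986  0.00352164 -0.9907026 ] 0.9959056122448979
side 384.94300219539275 -0.02352052526976576 [ 0.26568069 -0.65157645  0.73419902] [ 0.29736512  0.7075861  -0.64101163] 0.9959608843537415
```

View pics/top0.png

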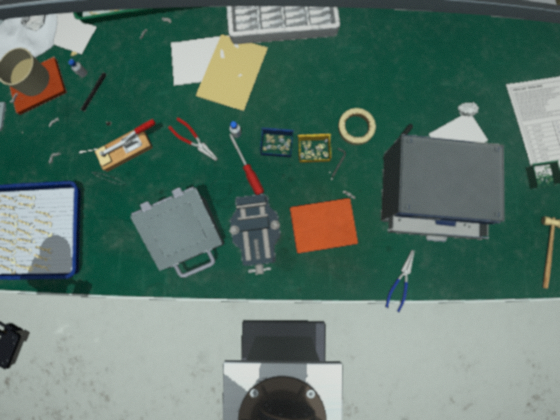

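View pics/side0.png

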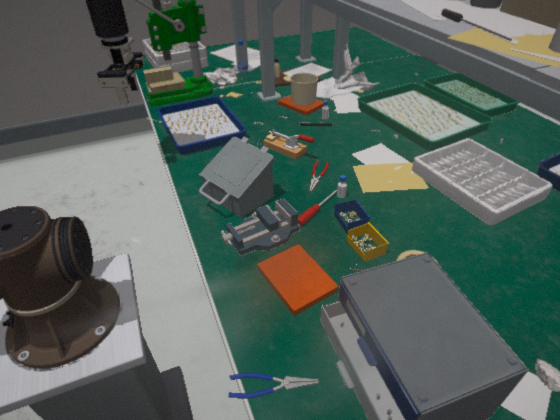

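Top view: case at about (175,230) with its handle bar at (198,268); orange riser at (323,225), right of the vice at (255,230); pliers at (400,280). The side view shows the closed lid, handle to the front at (205,190).

```bash
python3 - <<'E'
from h import *
for n,box in(("top",(125,230,180,285)),("side",(195,275,130,215))):
    d=np.load(n+"0.npz"); P=d["P"];im=d["im"];hsv=cv2.cvtColor(im,cv2.COLOR_RGB2HSV)
    m=(hsv[...,0]<15)&(hsv[...,1]>170)&(hsv[...,2]>120)
    m=cv2.morphologyEx(m.astype(np.uint8),cv2.MORPH_OPEN,np.ones((3,3)))
    k,l,st,ce=cv2.connectedComponentsWithStats(m)
    i=1+np.argmax(st[1:,4]); q=P[l==i]; q=q[abs(q[:,2]-np.median(q[:,2]))<.006]
    print(n,"riser",st[i],np.median(q,0),cv2.minAreaRect((q[:,:2]*1000).astype(np.float32)))
    x0,x1,y0,y1=box; Q=P[y0:y1,x0:x1].reshape(-1,3)
    L=Q[(Q[:,2]>.055)&(Q[:,2]<.2)]
    # plane fit RANSAC-ish: points sloped
    for _ in range(15):
        c=L.mean(0) if _==0 else I.mean(0)
        u,s,v=np.linalg.svd((L if _==0 else I)-c); nn=v[2]*np.sign(v[2][2])
        I=L[abs((L-c)@nn)<.006 if _<6 else abs((L-c)@nn)<.0025] 
    az=np.degrees(np.arctan2(-nn[1],-nn[0]))
    print(n,"lid plane n",nn,"tilt",np.degrees(np.arccos(nn[2])),"az",az,"c",c,len(I))
    print(cv2.minAreaRect((I[:,:2]*1000).astype(np.float32)))
    # along-slope coords
    a=np.arctan2(-nn[1],-nn[0]); ex=np.array([np.cos(a),np.sin(a)]); ey=np.array([-ex[1],ex[0]])
    J=L[abs((L-c)@nn)<.012]; X=J[:,:2]@ex; Y=J[:,:2]@ey
    for t in np.arange(X.min(),X.max(),.006):
        s=(X>=t)&(X<t+.006)
        if s.sum(): print("%.4f n%d y %.4f..%.4f z %.4f"%(t+.003,s.sum(),Y[s].min(),Y[s].max(),np.median(J[s,2])))
E
```

```text
top riser [ 291  199   66   53 2762] [ 0.51716765 -0.10527994  0.02250459] ((517.7255859375, -105.93630981445312), (123.86646270751953, 163.91714477539062), 9.550187110900879)
top lid plane n [-0.38688405 -0.17248204  0.90585357] tilt 25.061509563112036 az 24.02844064277574 c [0.49365306 0.26351121 0.11466251] 3838
((480.2191467285156, 259.7207946777344), (197.46917724609375, 175.1074981689453), 24.568927764892578)
0.4484 n63 y -0.0048..0.0831 z 0.0603
0.4544 n77 y -0.0077..0.0897 z 0.0614
0.4604 n20 y -0.0089..0.0910 z 0.0652
0.4664 n20 y -0.0092..0.0910 z 0.0684
0.4724 n22 y -0.0090..0.0907 z 0.0707
0.4784 n20 y -0.0085..0.0900 z 0.0740
0.4844 n90 y -0.0457..0.1286 z 0.0804
0.4904 n172 y -0.0459..0.1284 z 0.0826
0.4964 n172 y -0.0462..0.1273 z 0.0854
0.5024 n175 y -0.0461..0.1297 z 0.0879
0.5084 n180 y -0.0457..0.1289 z 0.0910
0.5144 n173 y -0.0458..0.1278 z 0.0947
0.5204 n179 y -0.0459..0.1281 z 0.0974
0.5264 n181 y -0.0456..0.1299 z 0.1003
0.5324 n172 y -0.0460..0.1272 z 0.1031
0.5384 n183 y -0.0454..0.1267 z 0.1056
0.5444 n177 y -0.0458..0.1260 z 0.1087
0.5504 n185 y -0.0457..0.
[... 1664 characters left out ...]
 z 0.1049
0.5447 n109 y -0.0504..0.1288 z 0.1076
0.5507 n105 y -0.0488..0.1291 z 0.1105
0.5567 n98 y -0.0493..0.1238 z 0.1133
0.5627 n110 y -0.0482..0.1236 z 0.1162
0.5687 n104 y -0.0484..0.1227 z 0.1190
0.5747 n99 y -0.0493..0.1242 z 0.1217
0.5807 n104 y -0.0504..0.1307 z 0.1243
0.5867 n104 y -0.0489..0.1260 z 0.1269
0.5927 n107 y -0.0490..0.1253 z 0.1300
0.5987 n96 y -0.0481..0.1242 z 0.1332
0.6047 n95 y -0.0486..0.1240 z 0.1353
0.6107 n98 y -0.0489..0.1243 z 0.1376
0.6167 n102 y -0.0477..0.1285 z 0.1401
0.6227 n106 y -0.0487..0.1246 z 0.1433
0.6287 n67 y -0.0468..0.1276 z 0.1450
0.6347 n41 y -0.0300..0.1147 z 0.1486
0.6407 n23 y -0.0143..0.0886 z 0.1514
0.6467 n1 y 0.0052..0.0052 z 0.1518
```

Emit:
{"method": "apply_moves", "body": {
  "targets": [
    {"dp": [0.011, -0.034, 0], "yaw": -4},
    {"dp": [0.022, -0.067, 0], "yaw": -8},
    {"dp": [0.033, -0.101, 0], "yaw": -12},
    {"dp": [0.044, -0.134, 0], "yaw": -16},
    {"dp": [0.055, -0.168, 0], "yaw": -20},
    {"dp": [0.066, -0.201, 0], "yaw": -24},
    {"dp": [0.077, -0.235, 0], "yaw": -28},
    {"dp": [0.088, -0.269, 0], "yaw": -32},
    {"dp": [0.099, -0.302, 0], "yaw": -36},
    {"dp": [0.11, -0.336, 0], "yaw": -40},
    {"dp": [0.121, -0.369, -0.01], "yaw": -42.8},
    {"dp": [0.1315, -0.403, -0.02], "yaw": -42.8},
    {"dp": [0.1315, -0.403, -0.04], "yaw": -42.8},
    {"dp": [0.1315, -0.403, -0.06], "yaw": -42.8},
    {"dp": [0.1315, -0.403, -0.08], "yaw": -42.8},
    {"dp": [0.1315, -0.403, -0.08], "yaw": -42.8},
    {"dp": [0.1315, -0.403, -0.08], "yaw": -42.8}
  ],
  "grip": 0.55,
  "squeeze": 12
}}

```text
time_s: 1.52
tcp_pos: [0.392, 0.2189, 0.1681]
eef_rot: [179.9, -0.1, -65.5]
contact_force: [0.1, -0.6, 0.7]
gripper_width: 0.0199
gripper_force: 0.0
```

```bash
python3 - <<'E'
from h import *
s=get_state(); print(s["time_s"],s["joints"],s["tcp_pos"],s["eef_rot"],s["gripper_width"],s["contact_force"])
a=cap("side")["image"];b=cap("top")["image"]
f=lambda im,x,y:cv2.resize(im[y:y+130,x:x+130,::-1],(400,400),interpolation=cv2.INTER_CUBIC)
cv2.imwrite("pics/g1.png",np.hstack([f(a,160,100),f(b,120,170)]))
E
```

```text
1.5167 [ 5.44715510e+01  3.22770394e+00 -3.32028501e+01  9.68719208e-03
 -5.37207428e+01 -3.00132693e+01] [0.39203413 0.21889161 0.16812405] [ 1.79872889e+02 -8.24278838e-02 -6.55358844e+01] 0.019900879398359543 [ 0.10122744 -0.61932957  0.69894159]
```

View pics/g1.png

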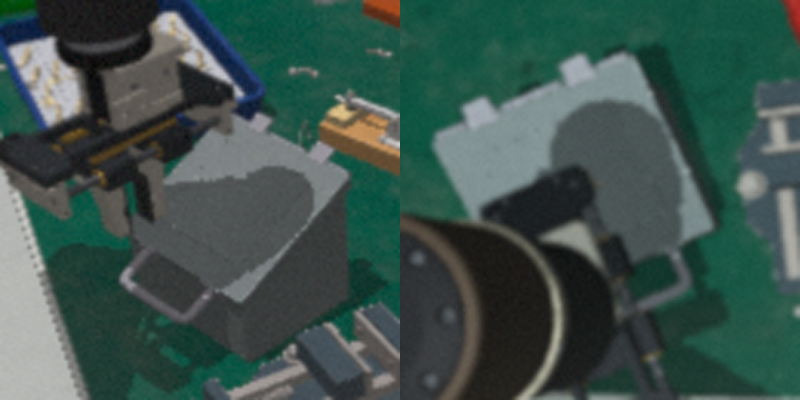

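The gripper hovers over the handle with the fingers straddling the bar's line; its long body reaches back over the lid. I'm going down now.

Emit:
{"method": "apply_moves", "body": {
  "targets": [
    {"dp": [0.001, 0.001, -0.02], "yaw": 0},
    {"dp": [0.001, 0.001, -0.04], "yaw": 0},
    {"dp": [0.001, 0.001, -0.055], "yaw": 0},
    {"dp": [0.001, 0.001, -0.065], "yaw": 0},
    {"dp": [0.001, 0.001, -0.075], "yaw": 0},
    {"dp": [0.001, 0.001, -0.083], "yaw": 0},
    {"dp": [0.001, 0.001, -0.09], "yaw": 0},
    {"dp": [0.001, 0.001, -0.096], "yaw": 0},
    {"dp": [0.001, 0.001, -0.1], "yaw": 0},
    {"dp": [0.001, 0.001, -0.1], "yaw": 0}
  ]
}}

```text
time_s: 2.45
tcp_pos: [0.3932, 0.2204, 0.0681]
eef_rot: [180.0, -0.0, -65.5]
contact_force: [-0.9, 0.3, 0.0]
gripper_width: 0.0201
gripper_force: 0.0
```

```bash
python3 - <<'E'
from h import *
s=get_state(); print(s["contact_force"],s["moment"],s["tcp_pos"])
a=cap("side")["image"];b=cap("top")["image"]
f=lambda im,x,y:cv2.resize(im[y:y+130,x:x+130,::-1],(400,400),interpolation=cv2.INTER_CUBIC)
cv2.imwrite("pics/g2.png",np.hstack([f(a,160,100),f(b,120,170)]))
E
```

```text
[-0.94454757  0.3052616   0.02170614] [ 0.04577024 -0.01460174  0.04080435] [0.39324351 0.22044108 0.06809784]
```

View pics/g2.png

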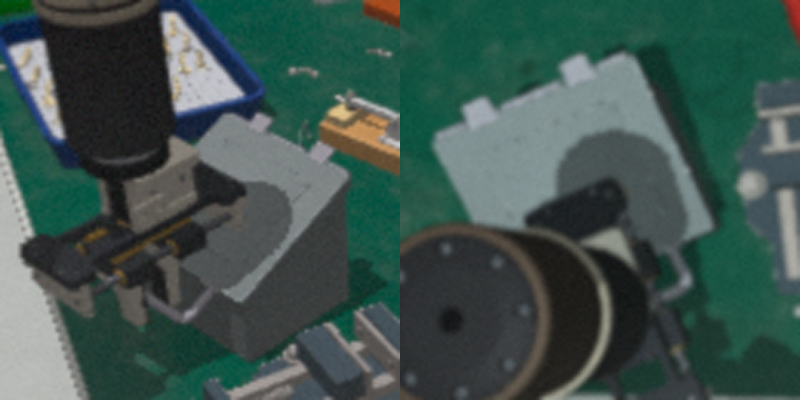

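The fingers straddle the bar at about (165,300) in the left crop, with no contact force. I'll close the gripper.

Emit:
{"method": "apply_moves", "body": {
  "targets": [
    {"dp": [0, 0, 0], "yaw": 0},
    {"dp": [0, 0, 0], "yaw": 0},
    {"dp": [0, 0, 0], "yaw": 0},
    {"dp": [0, 0, 0], "yaw": 0}
  ],
  "grip": 1,
  "squeeze": 15
}}

```text
time_s: 2.88
tcp_pos: [0.3952, 0.2217, 0.0697]
eef_rot: [-179.8, 0.0, -65.5]
contact_force: [6.6, -1.0, 0.7]
gripper_width: 0.0096
gripper_force: 15.0
```

```bash
python3 - <<'E'
import numpy as np
a=np.radians(24.5);R=.198
for t in list(np.arange(0,127.1,4))+[127]:
    e=np.radians(-25+t); 
    dx=R*np.cos(np.radians(25))-R*np.cos(e); dz=R*np.sin(e)+R*np.sin(np.radians(25))
    print(int(t),np.round([dx*np.cos(a),dx*np.sin(a),dz],3).tolist())
E
```

```text
0 [0.0, 0.0, 0.0]
4 [-0.005, -0.002, 0.013]
8 [-0.009, -0.004, 0.026]
12 [-0.012, -0.006, 0.039]
16 [-0.015, -0.007, 0.053]
20 [-0.016, -0.007, 0.066]
24 [-0.017, -0.008, 0.08]
28 [-0.017, -0.008, 0.094]
32 [-0.016, -0.007, 0.108]
36 [-0.014, -0.006, 0.121]
40 [-0.011, -0.005, 0.135]
44 [-0.007, -0.003, 0.148]
48 [-0.003, -0.001, 0.161]
52 [0.003, 0.001, 0.174]
56 [0.009, 0.004, 0.186]
60 [0.016, 0.007, 0.197]
64 [0.023, 0.011, 0.208]
68 [0.032, 0.014, 0.219]
72 [0.04, 0.018, 0.228]
76 [0.05, 0.023, 0.238]
80 [0.06, 0.027, 0.246]
84 [0.07, 0.032, 0.253]
88 [0.081, 0.037, 0.26]
92 [0.093, 0.042, 0.266]
96 [0.105, 0.048, 0.271]
100 [0.117, 0.053, 0.275]
104 [0.129, 0.059, 0.278]
108 [0.141, 0.064, 0.28]
112 [0.154, 0.07, 0.281]
116 [0.166, 0.076, 0.282]
120 [0.179, 0.082, 0.281]
124 [0.191, 0.087, 0.279]
127 [0.201, 0.091, 0.277]
```

Emit:
{"method": "apply_moves", "body": {
  "targets": [
    {"dp": [0.001, 0.001, 0.004], "yaw": 0},
    {"dp": [-0.003, -0.001, 0.013], "yaw": 0},
    {"dp": [-0.007, -0.003, 0.026], "yaw": 0},
    {"dp": [-0.01, -0.005, 0.039], "yaw": 0},
    {"dp": [-0.013, -0.006, 0.053], "yaw": 0},
    {"dp": [-0.014, -0.006, 0.066], "yaw": 0},
    {"dp": [-0.015, -0.007, 0.08], "yaw": 0},
    {"dp": [-0.015, -0.007, 0.094], "yaw": 0},
    {"dp": [-0.014, -0.006, 0.108], "yaw": 0},
    {"dp": [-0.012, -0.005, 0.121], "yaw": 0},
    {"dp": [-0.009, -0.004, 0.135], "yaw": 0},
    {"dp": [-0.005, -0.002, 0.148], "yaw": 0},
    {"dp": [-0.001, 0, 0.161], "yaw": 0},
    {"dp": [0.005, 0.002, 0.174], "yaw": 0},
    {"dp": [0.011, 0.005, 0.186], "yaw": 0}
  ]
}}

```text
time_s: 4.13
tcp_pos: [0.4041, 0.2255, 0.2559]
eef_rot: [-179.9, 0.1, -65.5]
contact_force: [3.7, 1.5, -6.0]
gripper_width: 0.0092
gripper_force: 15.0
```

```bash
python3 - <<'E'
from h import *
s=get_state(); print(s["contact_force"],s["moment"],s["tcp_pos"],s["gripper_width"],s["gripper_force"])
a=cap("side")["image"]
f=lambda im,x,y:cv2.resize(im[y:y+160,x:x+160,::-1],(500,500),interpolation=cv2.INTER_CUBIC)
cv2.imwrite("pics/g3.png",f(a,150,60))
E
```

```text
[ 3.68221665  1.53932733 -6.04983994] [ 0.52951607 -1.29623412 -0.03181963] [0.40405557 0.22547216 0.25594446] 0.009227490851441656 15.003699213266373
```

View pics/g3.png

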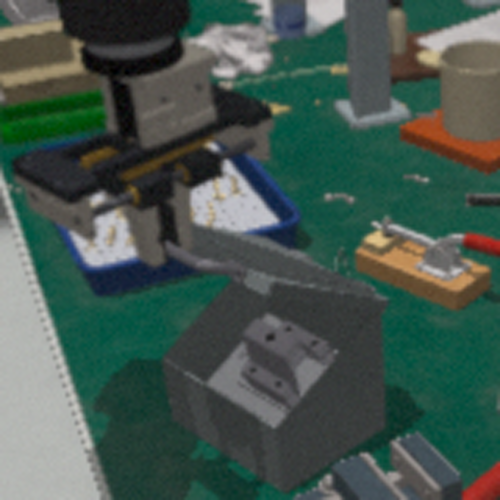

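The lid is about half open with the bar held in the jaws, and the nested brackets show at (275,365). I'll carry on.

Emit:
{"method": "apply_moves", "body": {
  "targets": [
    {"dp": [0.007, 0.003, 0.011], "yaw": 0},
    {"dp": [0.014, 0.007, 0.022], "yaw": 0},
    {"dp": [0.023, 0.01, 0.033], "yaw": 0},
    {"dp": [0.031, 0.014, 0.042], "yaw": 0},
    {"dp": [0.041, 0.019, 0.052], "yaw": 0},
    {"dp": [0.051, 0.023, 0.06], "yaw": 0},
    {"dp": [0.061, 0.028, 0.067], "yaw": 0},
    {"dp": [0.072, 0.033, 0.074], "yaw": 0},
    {"dp": [0.084, 0.038, 0.08], "yaw": 0},
    {"dp": [0.096, 0.044, 0.085], "yaw": 0},
    {"dp": [0.108, 0.049, 0.089], "yaw": 0},
    {"dp": [0.12, 0.055, 0.092], "yaw": 0},
    {"dp": [0.132, 0.06, 0.094], "yaw": 0},
    {"dp": [0.145, 0.066, 0.095], "yaw": 0},
    {"dp": [0.157, 0.072, 0.096], "yaw": 0},
    {"dp": [0.164, 0.075, 0.0955], "yaw": 0},
    {"dp": [0.17, 0.078, 0.095], "yaw": 0},
    {"dp": [0.176, 0.081, 0.094], "yaw": 0},
    {"dp": [0.182, 0.083, 0.093], "yaw": 0},
    {"dp": [0.185, 0.085, 0.093], "yaw": 0}
  ]
}}

```text
time_s: 5.85
tcp_pos: [0.5898, 0.3096, 0.3477]
eef_rot: [180.0, -0.1, -65.6]
contact_force: [3.6, -8.1, 1.0]
gripper_width: 0.0095
gripper_force: 15.0
```

Emit:
{"method": "apply_moves", "body": {
  "targets": [
    {"dp": [0.002, 0.001, -0.0005], "yaw": 0},
    {"dp": [0.004, 0.002, -0.001], "yaw": 0},
    {"dp": [0.004, 0.002, -0.001], "yaw": 0}
  ]
}}

```text
time_s: 6.1
tcp_pos: [0.5938, 0.3114, 0.3467]
eef_rot: [180.0, -0.1, -65.6]
contact_force: [3.7, -6.3, 1.7]
gripper_width: 0.0094
gripper_force: 15.0
```

```bash
python3 - <<'E'
from h import *
s=get_state(); print(s["contact_force"],s["moment"],s["tcp_pos"],s["gripper_width"],s["gripper_force"])
h=np.array([.3945,.221,.0682])+np.array([np.cos(np.radians(24.5))*.1794,np.sin(np.radians(24.5))*.1794,.0837])
d=s["tcp_pos"]-h; X=d[0]*np.cos(np.radians(24.5))+d[1]*np.sin(np.radians(24.5)); print(h,X,d[2],np.hypot(X,d[2]),np.degrees(np.arctan2(X,d[2])))
E
```

```text
[ 3.67880845 -6.31261822  1.74546567] [-2.33317708 -1.16056447 -0.01559149] [0.59380548 0.31138302 0.34672023] 0.009394380131804866 15.006122589111328
[0.55774705 0.29539597 0.1519    ] 0.03944149839727267 0.1948202282851434 0.19877261668775567 11.444884745736015
```

Emit:
{"method": "apply_moves", "body": {
  "targets": [
    {"dp": [0.003, 0.001, -0.001], "yaw": 0},
    {"dp": [0.005, 0.002, -0.001], "yaw": 0},
    {"dp": [0.005, 0.002, -0.001], "yaw": 0}
  ]
}}

```text
time_s: 6.35
tcp_pos: [0.5961, 0.3123, 0.3461]
eef_rot: [179.7, -0.1, -65.5]
contact_force: [-9.5, -9.5, 7.9]
gripper_width: 0.0092
gripper_force: 15.0
```

Emit:
{"method": "apply_moves", "body": {
  "targets": [
    {"dp": [0, 0, 0], "yaw": 0},
    {"dp": [0, 0, 0], "yaw": 0},
    {"dp": [0, 0, 0], "yaw": 0}
  ],
  "grip": 0.6
}}

```text
time_s: 6.6
tcp_pos: [0.5979, 0.3151, 0.3454]
eef_rot: [-180.0, 0.1, -65.5]
contact_force: [0.3, -0.5, -0.0]
gripper_width: 0.0168
gripper_force: 0.0
```

```bash
python3 - <<'E'
from h import *
s=get_state(); print(s["contact_force"],s["moment"],s["tcp_pos"],s["gripper_width"],s["gripper_force"],s["joints"])
c=cap("side");P,ok=pts(c);np.savez("side1.npz",P=P,im=c["image"])
E
```

```text
[ 0.28196965 -0.46167073 -0.00998775] [ 0.04182172 -0.03157817 -0.00065169] [0.59792762 0.31506912 0.3453955 ] 0.016774236719800367 0.0 [ 4.42415548e+01  1.83536357e+01  9.89774402e+00 -5.72526118e-02
 -8.15099144e+01 -1.97497167e+01]
```

The force jumped at the stop and the bar is released. I'll back off upward, then swing to the right, clear of the cameras' view of the case.

Emit:
{"method": "apply_moves", "body": {
  "targets": [
    {"dp": [0, 0, 0.015], "yaw": 0},
    {"dp": [0, 0, 0.03], "yaw": 0},
    {"dp": [0, 0, 0.045], "yaw": 0},
    {"dp": [0, 0, 0.06], "yaw": 0},
    {"dp": [-0.02, -0.03, 0.06], "yaw": 6},
    {"dp": [-0.04, -0.06, 0.06], "yaw": 12},
    {"dp": [-0.06, -0.09, 0.06], "yaw": 18},
    {"dp": [-0.075, -0.12, 0.06], "yaw": 24},
    {"dp": [-0.09, -0.15, 0.06], "yaw": 30},
    {"dp": [-0.105, -0.18, 0.06], "yaw": 36},
    {"dp": [-0.12, -0.21, 0.06], "yaw": 42},
    {"dp": [-0.13, -0.24, 0.06], "yaw": 48},
    {"dp": [-0.14, -0.27, 0.06], "yaw": 54},
    {"dp": [-0.15, -0.3, 0.06], "yaw": 60},
    {"dp": [-0.15, -0.33, 0.06], "yaw": 66},
    {"dp": [-0.15, -0.36, 0.06], "yaw": 72},
    {"dp": [-0.15, -0.39, 0.06], "yaw": 78},
    {"dp": [-0.15, -0.42, 0.06], "yaw": 84},
    {"dp": [-0.15, -0.42, 0.06], "yaw": 90},
    {"dp": [-0.15, -0.42, 0.06], "yaw": 90}
  ],
  "grip": -1
}}

```text
time_s: 8.32
tcp_pos: [0.4482, -0.1065, 0.4053]
eef_rot: [-180.0, -0.0, 24.6]
contact_force: [0.6, 0.8, -0.3]
gripper_width: 0.0878
gripper_force: 0.0
```

```bash
python3 - <<'E'
from h import *
s=get_state(); print(s["tcp_pos"],s["eef_rot"],s["joints"])
im=[]
for n in("top","side"):
    c=cap(n);P,ok=pts(c);np.savez(n+"2.npz",P=P,im=c["image"]);im.append(c["image"])
f=lambda im,x,y,w:cv2.resize(im[y:y+w,x:x+w,::-1],(400,400),interpolation=cv2.INTER_CUBIC)
cv2.imwrite("pics/g4.png",np.hstack([f(im[0],120,170,110),f(im[1],180,90,130)]))
E
```

```text
[ 0.44823166 -0.10652528  0.4053462 ] [-1.79975359e+02 -1.30456175e-02  2.45727477e+01] [ 1.12100866e+01 -4.11374247e+00 -8.73758788e+00 -2.70770389e-02
 -8.53691575e+01  1.03364848e+02]
```

View pics/g4.png

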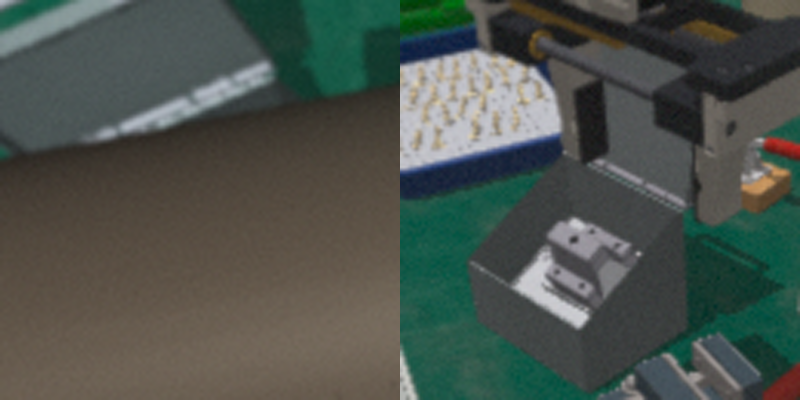

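The lid lies back against its stop and stays there. The side crop shows the top bracket's crown at (585,245), but the arm blocks the top view, so I'll swing further right.

Emit:
{"method": "apply_moves", "body": {
  "targets": [
    {"dp": [-0.02, -0.03, 0], "yaw": 0},
    {"dp": [-0.04, -0.06, 0], "yaw": 0},
    {"dp": [-0.06, -0.09, 0], "yaw": 0},
    {"dp": [-0.08, -0.12, 0], "yaw": 0},
    {"dp": [-0.1, -0.15, 0], "yaw": 0},
    {"dp": [-0.12, -0.18, 0], "yaw": 0},
    {"dp": [-0.14, -0.21, 0], "yaw": 0},
    {"dp": [-0.16, -0.24, 0], "yaw": 0},
    {"dp": [-0.18, -0.27, 0], "yaw": 0},
    {"dp": [-0.2, -0.3, 0], "yaw": 0},
    {"dp": [-0.2, -0.3, 0], "yaw": 0}
  ]
}}

```text
time_s: 9.33
tcp_pos: [0.2464, -0.4083, 0.4051]
eef_rot: [-180.0, 0.1, 24.1]
contact_force: [0.6, 0.4, -1.0]
gripper_width: 0.0877
gripper_force: 0.0
```

```bash
python3 - <<'E'
from h import *
s=get_state(); print(s["tcp_pos"],s["eef_rot"])
a=np.radians(24.5);ex=np.array([np.cos(a),np.sin(a),0]);ey=np.array([-ex[1],ex[0],0])
ez=np.array([0,0,1.]); bx=np.cos(np.radians(25))*ex+np.sin(np.radians(25))*ez; bz=-np.sin(np.radians(25))*ex+np.cos(np.radians(25))*ez
im=[]
for n,box in(("top",(125,230,160,285)),("side",(195,280,100,215))):
    Ps=[]
    for _ in range(4):
        c=cap(n);P,ok=pts(c);Ps.append(P)
    P=np.mean(Ps,0);np.savez(n+"3.npz",P=P,im=c["image"]);im.append(c["image"])
    x0,x1,y0,y1=box;Q=P[y0:y1,x0:x1].reshape(-1,3)
    B=np.stack([Q@bx,Q@ey,Q@bz],-1)   # bracket-aligned coords
    X,Y=Q@ex,Q@ey
    inn=(X>.51)&(X<.62)&(Y>-.03)&(Y<.105)&(Q[:,2]<.2)
    b=B[inn]
    h,e=np.histogram(b[:,2],np.arange(b[:,2].min(),b[:,2].max()+.002,.002)); print(n,[(round(x,3),k) for x,k in zip(e,h) if k>5])
    np.save(n+"_b.npy",b)
f=lambda im,x,y,w:cv2.resize(im[y:y+w,x:x+w,::-1],(400,400),interpolation=cv2.INTER_CUBIC)
cv2.imwrite("pics/g5.png",np.hstack([f(im[0],120,170,110),f(im[1],180,90,130)]))
E
```

```text
[ 0.24635257 -0.40827907  0.40509817] [-1.79969118e+02  7.20063372e-02  2.41101303e+01]
top [(np.float64(-0.206), np.int64(81)), (np.float64(-0.204), np.int64(933)), (np.float64(-0.202), np.int64(431)), (np.float64(-0.2), np.int64(19)), (np.float64(-0.198), np.int64(12)), (np.float64(-0.196), np.int64(42)), (np.float64(-0.194), np.int64(17)), (np.float64(-0.192), np.int64(8)), (np.float64(-0.188), np.int64(7)), (np.float64(-0.186), np.int64(6)), (np.float64(-0.178), np.int64(8)), (np.float64(-0.176), np.int64(30)), (np.float64(-0.174), np.int64(161)), (np.float64(-0.172), np.int64(64)), (np.float64(-0.17), np.int64(15)), (np.float64(-0.168), np.int64(6)), (np.float64(-0.166), np.int64(17)), (np.float64(-0.164), np.int64(8)), (np.float64(-0.162), np.int64(11)), (np.float64(-0.16), np.int64(16)), (np.float64(-0.158), np.int64(10)), (np.float64(-0.156), np.int64(8)), (np.float64(-0.154), np.int64(14)), (np.float64(-0.152), np.int64(12)), (np.float64(-0.15), np.int64(9)), (np.float64(-0.148), np.int64(10)), (np.float64(-0.146), np.int64(12)), (np.float64(-0.144), np.int64(33)), (np.float
[... 397 characters left out ...]
t64(-0.186), np.int64(10)), (np.float64(-0.184), np.int64(8)), (np.float64(-0.182), np.int64(8)), (np.float64(-0.18), np.int64(6)), (np.float64(-0.178), np.int64(8)), (np.float64(-0.176), np.int64(52)), (np.float64(-0.174), np.int64(91)), (np.float64(-0.172), np.int64(13)), (np.float64(-0.168), np.int64(9)), (np.float64(-0.166), np.int64(7)), (np.float64(-0.164), np.int64(13)), (np.float64(-0.162), np.int64(19)), (np.float64(-0.16), np.int64(10)), (np.float64(-0.158), np.int64(10)), (np.float64(-0.154), np.int64(14)), (np.float64(-0.152), np.int64(10)), (np.float64(-0.15), np.int64(9)), (np.float64(-0.148), np.int64(6)), (np.float64(-0.144), np.int64(57)), (np.float64(-0.142), np.int64(63))]
```

View pics/g5.png

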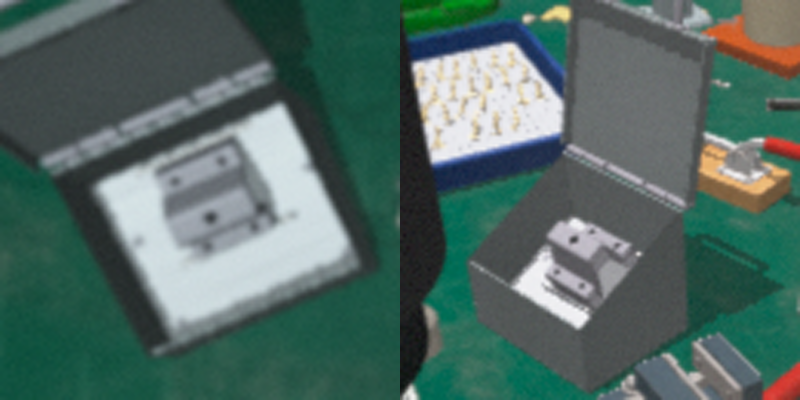

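The top crop shows the whole stack, with the crown at (212,215), both flanges clear, and its ridge roughly along the case's y.

```bash
python3 - <<'E'
from h import *
a=np.radians(24.5);t=np.radians(25)
ex=np.array([np.cos(a),np.sin(a),0]);ey=np.array([-ex[1],ex[0],0]);ez=np.array([0,0,1.])
bx=np.cos(t)*ex+np.sin(t)*ez; bz=-np.sin(t)*ex+np.cos(t)*ez
for n in("top","side"):
    b=np.load(n+"_b.npy")
    cr=b[(b[:,2]>-.1455)]; fl=b[(b[:,2]>-.178)&(b[:,2]<-.17)]
    r1=cv2.minAreaRect((cr[:,:2]*1000).astype(np.float32)); r2=cv2.minAreaRect((fl[:,:2]*1000).astype(np.float32))
    print(n,len(cr),r1,r2,np.median(cr[:,2])); print(cr[:,:2].min(0),cr[:,:2].max(0),fl[:,:2].min(0),fl[:,:2].max(0))
    u,v=np.array(r1[0])/1000; z=np.median(cr[:,2]); p=u*bx+v*ey+z*bz
    print("crown mid world",p,"caseX,Y",p@ex,p@ey)
    bed=b[b[:,2]<-.2]; rb=cv2.minAreaRect((bed[:,:2]*1000).astype(np.float32)); print("bed",rb)
E
```

```text
top 226 ((551.5897216796875, 36.32716369628906), (25.477537155151367, 59.60881805419922), 1.352123498916626) ((551.2838134765625, 35.978023529052734), (69.99174499511719, 58.717647552490234), 0.21773436665534973) -0.14100610631951788
[0.53833612 0.00642634] [0.56424757 0.06620958] [0.5163886  0.00648847] [0.58628243 0.0654283 ]
crown mid world [0.49406035 0.26507793 0.10531696] caseX,Y 0.559501815555258 0.036327163696289064
bed ((528.6616821289062, 37.55167770385742), (122.76962280273438, 134.82925415039062), 0.07524328678846359)
side 128 ((568.6500244140625, 37.3674430847168), (59.69961166381836, 61.763160705566406), 0.0810609981417656) ((550.4603271484375, 37.503326416015625), (61.125301361083984, 70.80045318603516), 89.31156158447266) -0.14178053622856565
[0.5387629  0.00644401] [0.59849531 0.06821662] [0.51532761 0.00656457] [0.58555593 0.06831609]
crown mid world [0.50799649 0.27257221 0.11182508] caseX,Y 0.5752909889946266 0.03736744308471683
bed ((542.2857666015625, 58.628150939941406), (93.16111755371094, 92.40792846679688), 0.0045052748173475266)
```

Emit:
{"method": "apply_moves", "body": {
  "targets": [
    {"dp": [0.013, 0.037, 0], "yaw": 0},
    {"dp": [0.027, 0.074, 0], "yaw": 0},
    {"dp": [0.04, 0.111, 0], "yaw": 0},
    {"dp": [0.053, 0.148, 0], "yaw": 0},
    {"dp": [0.067, 0.185, 0], "yaw": 0},
    {"dp": [0.08, 0.222, 0], "yaw": 0},
    {"dp": [0.093, 0.259, 0], "yaw": 0},
    {"dp": [0.107, 0.296, 0], "yaw": 0},
    {"dp": [0.12, 0.333, 0], "yaw": 0},
    {"dp": [0.133, 0.37, 0], "yaw": 0},
    {"dp": [0.147, 0.407, 0], "yaw": 0},
    {"dp": [0.16, 0.444, 0], "yaw": 0},
    {"dp": [0.173, 0.481, -0.02], "yaw": 0},
    {"dp": [0.187, 0.518, -0.04], "yaw": 0},
    {"dp": [0.2, 0.555, -0.06], "yaw": 0},
    {"dp": [0.213, 0.592, -0.08], "yaw": 0},
    {"dp": [0.227, 0.63, -0.11], "yaw": 0},
    {"dp": [0.24, 0.667, -0.14], "yaw": 0},
    {"dp": [0.24, 0.667, -0.17], "yaw": 0},
    {"dp": [0.24, 0.667, -0.2], "yaw": 0}
  ]
}}

```text
time_s: 11.4
tcp_pos: [0.489, 0.2656, 0.2043]
eef_rot: [-180.0, -0.1, 24.7]
contact_force: [0.2, -0.1, -0.9]
gripper_width: 0.0876
gripper_force: 0.0
```

Emit:
{"method": "apply_moves", "body": {
  "targets": [
    {"dp": [0, 0, -0.02], "yaw": 0},
    {"dp": [0, 0, -0.02], "yaw": 0},
    {"dp": [0, 0, -0.02], "yaw": 0}
  ],
  "grip": -0.82
}}

```text
time_s: 11.65
tcp_pos: [0.4879, 0.2619, 0.1853]
eef_rot: [179.9, 0.1, 24.5]
contact_force: [0.7, -0.7, 0.8]
gripper_width: 0.0803
gripper_force: 0.0
```

```bash
python3 - <<'E'
from h import *
s=get_state(); print(s["tcp_pos"],s["eef_rot"],s["contact_force"],s["gripper_width"])
im=[cap(n)["image"] for n in("top","side")]
f=lambda im,x,y,w:cv2.resize(im[y:y+w,x:x+w,::-1],(400,400),interpolation=cv2.INTER_CUBIC)
cv2.imwrite("pics/g6.png",np.hstack([f(im[0],120,170,110),f(im[1],180,90,130)]))
E
```

```text
[0.48785812 0.26190886 0.18529743] [1.79928416e+02 1.01678897e-01 2.45477350e+01] [ 0.65185331 -0.71861226  0.79612593] 0.08032936711240984
```

View pics/g6.png

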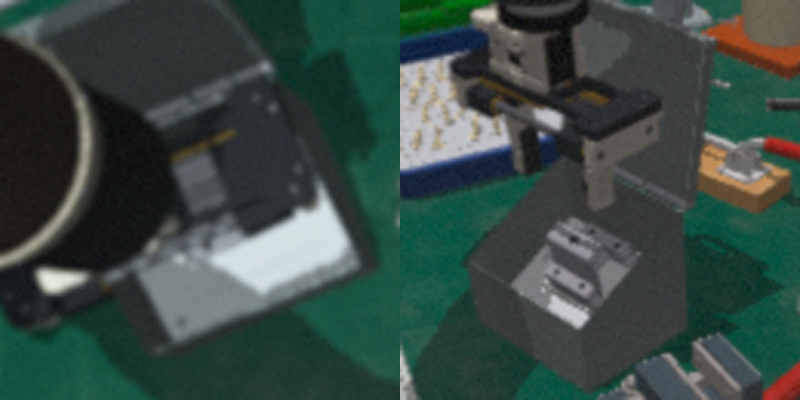

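The open gripper hangs centred over the stack: fingers at (525,150) and (600,190), crown at (575,240) in the side crop. I'll descend and close on the ridge's ends.

Emit:
{"method": "apply_moves", "body": {
  "targets": [
    {"dp": [0, 0.001, -0.015], "yaw": 0},
    {"dp": [0, 0.001, -0.03], "yaw": 0},
    {"dp": [0, 0.001, -0.042], "yaw": 0},
    {"dp": [0, 0.001, -0.052], "yaw": 0},
    {"dp": [0, 0.001, -0.06], "yaw": 0},
    {"dp": [0, 0.001, -0.066], "yaw": 0},
    {"dp": [0, 0.001, -0.066], "yaw": 0}
  ]
}}

```text
time_s: 12.33
tcp_pos: [0.4883, 0.2624, 0.1192]
eef_rot: [180.0, 0.0, 24.5]
contact_force: [-0.8, 0.3, 0.7]
gripper_width: 0.0796
gripper_force: 0.0
```

Emit:
{"method": "apply_moves", "body": {
  "targets": [
    {"dp": [0, 0, 0], "yaw": 0},
    {"dp": [0, 0, 0], "yaw": 0},
    {"dp": [0, 0, 0], "yaw": 0},
    {"dp": [0, 0, 0], "yaw": 0},
    {"dp": [0, 0, 0], "yaw": 0},
    {"dp": [0, 0, 0], "yaw": 0}
  ],
  "grip": 1,
  "squeeze": 30
}}

```text
time_s: 12.83
tcp_pos: [0.4886, 0.2627, 0.12]
eef_rot: [-180.0, -0.0, 24.5]
contact_force: [0.3, 0.0, 3.2]
gripper_width: 0.0581
gripper_force: 30.0
```

Emit:
{"method": "apply_moves", "body": {
  "targets": [
    {"dp": [-0.0008, -0.0004, 0.0018], "yaw": 0},
    {"dp": [-0.0015, -0.0007, 0.0036], "yaw": 0},
    {"dp": [-0.0023, -0.0011, 0.0054], "yaw": 0},
    {"dp": [-0.0031, -0.0014, 0.0073], "yaw": 0},
    {"dp": [-0.0038, -0.0018, 0.0091], "yaw": 0},
    {"dp": [-0.0046, -0.0021, 0.0109], "yaw": 0},
    {"dp": [-0.0046, -0.0021, 0.0109], "yaw": 0}
  ]
}}

```text
time_s: 13.42
tcp_pos: [0.4838, 0.2605, 0.1309]
eef_rot: [-180.0, -0.0, 24.5]
contact_force: [0.5, 0.0, -1.7]
gripper_width: 0.0579
gripper_force: 30.0
```

```bash
python3 - <<'E'
from h import *
s=get_state(); print(s["tcp_pos"],s["contact_force"],s["moment"],s["gripper_width"])
c=cap("side");P,ok=pts(c);P0=np.load("side3.npz")["P"]
cv2.imwrite("pics/g7.png",np.hstack([cv2.resize(i[145:205,215:275,::-1],(400,400),interpolation=cv2.INTER_CUBIC) for i in(np.load("side3.npz")["im"],c["image"])]))
E
```

```text
[0.48377116 0.26047804 0.13090453] [ 0.47148223  0.03841999 -1.67537741] [-0.07763206  0.00291045  0.05339286] 0.057884176149981266
```

View pics/g7.png

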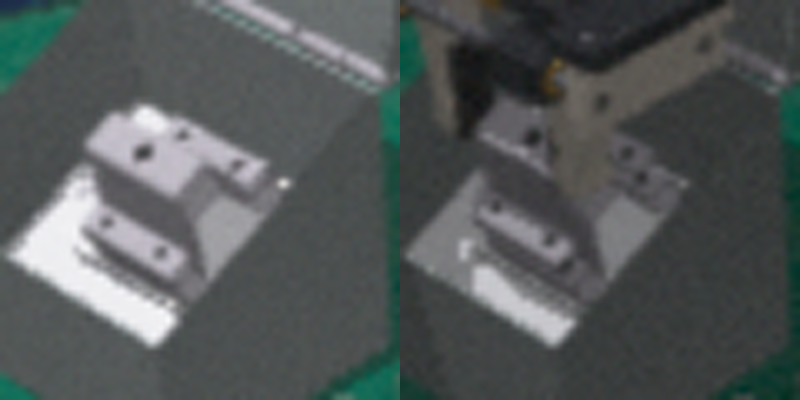

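The top bracket has risen about 12 mm and now shows its own gap at the front flange, (520,225) in the right crop. The load is about one bracket's weight, so I'll keep drawing it out along its axis, then lift.

Emit:
{"method": "apply_moves", "body": {
  "targets": [
    {"dp": [-0.0019, -0.0009, 0.0045], "yaw": 0},
    {"dp": [-0.0038, -0.0018, 0.0091], "yaw": 0},
    {"dp": [-0.0058, -0.0026, 0.0136], "yaw": 0},
    {"dp": [-0.0077, -0.0035, 0.0181], "yaw": 0},
    {"dp": [-0.0096, -0.0044, 0.0227], "yaw": 0},
    {"dp": [-0.0115, -0.0053, 0.0272], "yaw": 0},
    {"dp": [-0.0135, -0.0061, 0.0317], "yaw": 0},
    {"dp": [-0.0154, -0.007, 0.0363], "yaw": 0},
    {"dp": [-0.0173, -0.0079, 0.0408], "yaw": 0},
    {"dp": [-0.0192, -0.0088, 0.0453], "yaw": 0},
    {"dp": [-0.0212, -0.0096, 0.0498], "yaw": 0},
    {"dp": [-0.023, -0.0105, 0.0545], "yaw": 0},
    {"dp": [-0.023, -0.0105, 0.075], "yaw": 0},
    {"dp": [-0.023, -0.0105, 0.1], "yaw": 0},
    {"dp": [-0.023, -0.0105, 0.125], "yaw": 0},
    {"dp": [-0.023, -0.0105, 0.13], "yaw": 0}
  ]
}}

```text
time_s: 14.8
tcp_pos: [0.4623, 0.2509, 0.2651]
eef_rot: [-179.9, -0.4, 24.5]
contact_force: [1.8, 0.8, -0.6]
gripper_width: 0.0582
gripper_force: 30.0
```

```bash
python3 - <<'E'
from h import *
s=get_state(); print(s["tcp_pos"],s["contact_force"],s["moment"],s["gripper_width"])
c=cap("side");d=cap("top");P,ok=pts(c);np.savez("side4.npz",P=P,im=c["image"])
cv2.imwrite("pics/g8.png",np.hstack([cv2.resize(c["image"][90:220,180:310,::-1],(400,400),interpolation=cv2.INTER_CUBIC),cv2.resize(d["image"][170:280,120:230,::-1],(400,400),interpolation=cv2.INTER_CUBIC)]))
E
```

```text
[0.46225242 0.25088535 0.26512159] [ 1.76932529  0.81733252 -0.57386016] [ 0.07562589 -0.23324836  0.05633989] 0.058182012985245474
```

View pics/g8.png

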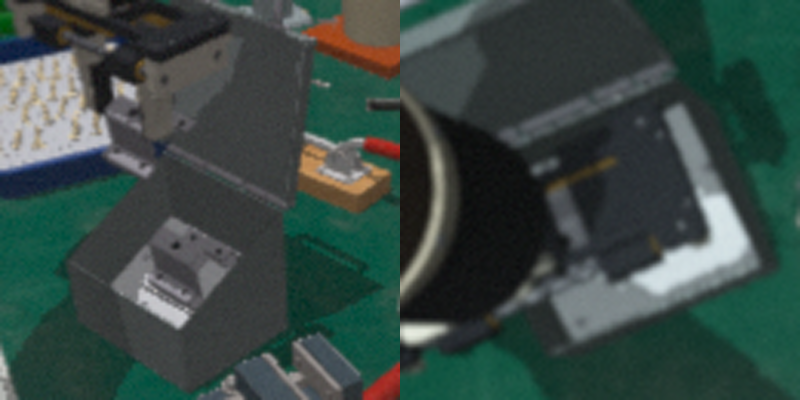

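The top bracket alone hangs in the jaws at (135,140) in the left crop; the other two still stand in the case at (185,255). I'll carry it over to the riser.

Emit:
{"method": "apply_moves", "body": {
  "targets": [
    {"dp": [0.001, -0.01, 0], "yaw": 0},
    {"dp": [0.003, -0.03, 0], "yaw": 0},
    {"dp": [0.005, -0.06, 0], "yaw": 0},
    {"dp": [0.008, -0.09, 0], "yaw": 0},
    {"dp": [0.011, -0.12, 0], "yaw": 0},
    {"dp": [0.013, -0.15, 0], "yaw": 0},
    {"dp": [0.016, -0.18, 0], "yaw": 0},
    {"dp": [0.019, -0.21, 0], "yaw": 0},
    {"dp": [0.022, -0.24, 0], "yaw": 0},
    {"dp": [0.024, -0.27, 0], "yaw": 0},
    {"dp": [0.027, -0.3, -0.01], "yaw": 0},
    {"dp": [0.03, -0.33, -0.03], "yaw": 0},
    {"dp": [0.032, -0.35, -0.06], "yaw": 0},
    {"dp": [0.033, -0.36, -0.085], "yaw": 0},
    {"dp": [0.033, -0.367, -0.11], "yaw": 0},
    {"dp": [0.033, -0.367, -0.125], "yaw": 0},
    {"dp": [0.033, -0.367, -0.13], "yaw": 0},
    {"dp": [0.033, -0.367, -0.13], "yaw": 0},
    {"dp": [0.033, -0.367, -0.13], "yaw": 0}
  ]
}}

```text
time_s: 16.48
tcp_pos: [0.4937, -0.1172, 0.1305]
eef_rot: [180.0, 0.0, 24.5]
contact_force: [0.3, -0.7, 0.1]
gripper_width: 0.0583
gripper_force: 30.0
```

```bash
cat > meas.py <<'E'
from h import *
s=get_state(); T=s["tcp_pos"]; print(T,s["contact_force"],s["moment"],s["gripper_width"],s["gripper_force"])
a=np.radians(24.5);ex=np.array([np.cos(a),np.sin(a),0]);ey=np.array([-ex[1],ex[0],0])
P=np.mean([pts(cap("side"))[0] for _ in range(3)],0)
Q=P.reshape(-1,3)-T; X,Y,Z=Q@ex,Q@ey,Q[:,2]
m=(abs(Y)<.025)&(X>-.06)&(X<.08)&(Z<-.012)&(Z+T[2]>.027)
b=np.stack([X,Z],-1)[m]*1000
for x in range(-40,70,5):
    k=(b[:,0]>=x)&(b[:,0]<x+5)
    if k.sum()>2: print(x,k.sum(),np.percentile(b[k,1],[5,50,95]).round(1))
E
python3 meas.py
```

```text
[ 0.49366606 -0.11715688  0.1305003 ] [ 0.3046119  -0.70148115  0.06648097] [-0.02170073 -0.1031944   0.00469591] 0.05833291792639977 29.999778494238853
-15 37 [-62.5 -58.5 -56.4]
-10 48 [-57.3 -55.8 -54. ]
-5 204 [-54.7 -36.5 -18.1]
0 56 [-51.9 -16.6 -14.4]
5 27 [-94.6 -15.1 -12.6]
10 5 [-64.4 -12.7 -12.2]
15 3 [-62.  -14.3 -12.3]
30 4 [-86.2 -77.9 -59. ]
```

Emit:
{"method": "apply_moves", "body": {
  "targets": [
    {"dp": [0, 0, -0.012], "yaw": 0},
    {"dp": [0, 0, -0.022], "yaw": 0},
    {"dp": [0, 0, -0.03], "yaw": 0},
    {"dp": [0, 0, -0.034], "yaw": 0},
    {"dp": [0, 0, -0.037], "yaw": 0},
    {"dp": [0, 0, -0.039], "yaw": 0},
    {"dp": [0, 0, -0.04], "yaw": 0},
    {"dp": [0, 0, -0.041], "yaw": 0},
    {"dp": [0, 0, -0.041], "yaw": 0}
  ],
  "squeeze": 15
}}

```text
time_s: 17.38
tcp_pos: [0.4941, -0.1171, 0.0896]
eef_rot: [180.0, -0.0, 24.5]
contact_force: [-0.5, -0.6, -1.0]
gripper_width: 0.0592
gripper_force: 15.0
```

Emit:
{"method": "apply_moves", "body": {
  "targets": [
    {"dp": [0, 0, -0.001], "yaw": 0},
    {"dp": [0, 0, -0.002], "yaw": 0},
    {"dp": [0, 0, -0.002], "yaw": 0}
  ],
  "squeeze": 12
}}

```text
time_s: 17.63
tcp_pos: [0.4956, -0.1166, 0.0888]
eef_rot: [179.9, -0.2, 24.5]
contact_force: [0.7, 4.2, 7.3]
gripper_width: 0.0589
gripper_force: 12.0
```

Emit:
{"method": "apply_moves", "body": {
  "targets": [
    {"dp": [0.0025, 0.001, -0.0005], "yaw": 0},
    {"dp": [0.005, 0.002, -0.001], "yaw": 0},
    {"dp": [0.007, 0.003, -0.002], "yaw": 0},
    {"dp": [0.0095, 0.0045, -0.003], "yaw": 0},
    {"dp": [0.012, 0.0055, -0.004], "yaw": 0},
    {"dp": [0.014, 0.0065, -0.0053], "yaw": 0},
    {"dp": [0.014, 0.0065, -0.0053], "yaw": 0}
  ],
  "squeeze": 10
}}

```text
time_s: 18.22
tcp_pos: [0.5086, -0.1105, 0.082]
eef_rot: [180.0, -0.0, 24.5]
contact_force: [1.8, 0.9, 4.5]
gripper_width: 0.0594
gripper_force: 10.0
```

```bash
python3 meas.py
```

```text
[ 0.50860848 -0.1104572   0.08200002] [1.80089282 0.89300066 4.49526808] [ 0.14314509 -0.79813846 -0.01594054] 0.05940032401956174 9.999546124599874
-30 22 [-54.2 -53.  -50.8]
-25 46 [-51.8 -50.4 -49.1]
-20 33 [-51.  -49.9 -48.9]
-15 75 [-50.1 -47.4 -39.4]
-10 133 [-41.3 -30.1 -20.2]
-5 46 [-20.  -17.3 -16. ]
0 32 [-17.  -16.2 -15.1]
5 12 [-17.2 -15.8 -15.2]
10 7 [-16.3 -15.4 -14.7]
```

It's pivoting as planned, with about 7° of tilt left. I'll finish the arc.

Emit:
{"method": "apply_moves", "body": {
  "targets": [
    {"dp": [0.002, 0.001, -0.001], "yaw": 0},
    {"dp": [0.004, 0.002, -0.0025], "yaw": 0},
    {"dp": [0.0055, 0.0025, -0.0035], "yaw": 0},
    {"dp": [0.0055, 0.0025, -0.0035], "yaw": 0}
  ],
  "squeeze": 8
}}

```text
time_s: 18.7
tcp_pos: [0.512, -0.1086, 0.0784]
eef_rot: [-180.0, 0.2, 24.5]
contact_force: [-1.3, -1.7, 7.8]
gripper_width: 0.0596
gripper_force: 8.0
```

```bash
python3 meas.py
```

```text
[ 0.51202042 -0.10858074  0.07844657] [-1.34584851 -1.72707055  7.83833009] [-0.81704481  0.7648242   0.00366639] 0.059590971098075034 7.999995269346982
-35 3 [-50.6 -50.6 -49.8]
-30 55 [-50.9 -47.8 -46.2]
-25 33 [-48.3 -46.8 -45.7]
-20 40 [-47.7 -46.6 -45.2]
-15 105 [-45.1 -38.3 -29.9]
-10 103 [-30.2 -22.4 -15.9]
-5 36 [-16.  -15.2 -13.9]
0 30 [-15.6 -14.8 -14. ]
5 12 [-15.5 -14.7 -13.9]
10 8 [-16.  -15.5 -14.5]
```

It's level: crown at z ≈ 0.064, centre about 4 mm from the riser's middle. I'll release gently and back off upward.

Emit:
{"method": "apply_moves", "body": {
  "targets": [
    {"dp": [0, 0, 0.0005], "yaw": 0},
    {"dp": [0, 0, 0.001], "yaw": 0},
    {"dp": [0, 0, 0.001], "yaw": 0}
  ],
  "squeeze": 3
}}

```text
time_s: 19.1
tcp_pos: [0.5124, -0.1081, 0.079]
eef_rot: [-180.0, 0.1, 24.4]
contact_force: [0.2, 0.6, -2.2]
gripper_width: 0.0597
gripper_force: 3.0
```

Emit:
{"method": "apply_moves", "body": {
  "targets": [
    {"dp": [0, 0, 0], "yaw": 0},
    {"dp": [0, 0, 0], "yaw": 0},
    {"dp": [0, 0, 0], "yaw": 0},
    {"dp": [0, 0, 0], "yaw": 0}
  ],
  "grip": -0.8
}}

```text
time_s: 19.43
tcp_pos: [0.5133, -0.108, 0.0796]
eef_rot: [-180.0, -0.0, 24.5]
contact_force: [0.3, -0.3, -0.6]
gripper_width: 0.0774
gripper_force: 0.0
```

Emit:
{"method": "apply_moves", "body": {
  "targets": [
    {"dp": [0, 0, 0.01], "yaw": 0},
    {"dp": [0, 0, 0.025], "yaw": 0},
    {"dp": [0, 0, 0.05], "yaw": 0},
    {"dp": [0, 0, 0.08], "yaw": 0},
    {"dp": [0, 0, 0.11], "yaw": 0},
    {"dp": [-0.01, 0, 0.14], "yaw": 0},
    {"dp": [-0.03, -0.03, 0.17], "yaw": 0},
    {"dp": [-0.05, -0.06, 0.2], "yaw": 0},
    {"dp": [-0.07, -0.09, 0.23], "yaw": 0},
    {"dp": [-0.09, -0.12, 0.25], "yaw": 0},
    {"dp": [-0.11, -0.15, 0.27], "yaw": 0},
    {"dp": [-0.13, -0.18, 0.28], "yaw": 0},
    {"dp": [-0.15, -0.21, 0.28], "yaw": 0},
    {"dp": [-0.17, -0.24, 0.28], "yaw": 0},
    {"dp": [-0.19, -0.27, 0.28], "yaw": 0},
    {"dp": [-0.2, -0.29, 0.28], "yaw": 0},
    {"dp": [-0.2, -0.29, 0.28], "yaw": 0},
    {"dp": [-0.2, -0.29, 0.28], "yaw": 0}
  ]
}}

```text
time_s: 20.93
tcp_pos: [0.3122, -0.3988, 0.3601]
eef_rot: [180.0, -0.0, 24.3]
contact_force: [0.6, -0.6, 0.5]
gripper_width: 0.0789
gripper_force: 0.0
```

```bash
python3 - <<'E'
from h import *
s=get_state(); print(s["time_s"],s["tcp_pos"],s["contact_force"],s["gripper_width"])
for n in("top","side"):
    c=cap(n);P,ok=pts(c);Q=P.reshape(-1,3);x0=np.array([.5176,-.106])
    near=Q[(np.hypot(*(Q[:,:2]-x0).T)<.06)]
    cr=near[(near[:,2]>.058)&(near[:,2]<.072)]
    if len(cr)>10:
        A=np.c_[cr[:,:2]-cr[:,:2].mean(0),np.ones(len(cr))];g=np.linalg.lstsq(A,cr[:,2],rcond=None)[0]
        print(n,"crown",len(cr),cv2.minAreaRect((cr[:,:2]*1000).astype(np.float32)),"z,slope",g)
    P3=np.load(n+"3.npz")["P"].reshape(-1,3)
    a=np.radians(24.5);ex=np.array([np.cos(a),np.sin(a),0]);ey=np.array([-ex[1],ex[0],0]);t=np.radians(25)
    bx=np.cos(t)*ex+np.sin(t)*np.array([0,0,1]);bz=-np.sin(t)*ex+np.cos(t)*np.array([0,0,1])
    X,Y=Q@ex,Q@ey;b=np.stack([Q@bx,Y,Q@bz],-1)
    k=(X>.53)&(X<.60)&(Y>-.02)&(Y<.095)&(b[:,2]>-.156)&(b[:,2]<-.148);print("next crown",k.sum(),b[k].min(0),b[k].max(0))
E
```

```text
20.9333 [ 0.31216204 -0.39883201  0.36014545] [ 0.62365968 -0.6330949   0.465523  ] 0.07892362277754038
top crown 227 ((517.0707397460938, -105.4945068359375), (26.146154403686523, 60.618446350097656), 24.570024490356445) z,slope [0.03813549 0.0151925  0.0639066 ]
next crown 211 [ 0.53772344  0.00898758 -0.15573812] [ 0.56288842  0.06811626 -0.14819599]
side crown 222 ((515.150146484375, -105.89545440673828), (25.627235412597656, 61.54799270629883), 24.688695907592773) z,slope [0.08203832 0.0396069  0.06292374]Traceback (most recent call last):
  File "<stdin>", line 14, in <module>
    return umr_minimum(a, axis, None, out, keepdims, initial, where)
ValueError: zero-size array to reduction operation minimum which has no identity
```

```bash
python3 -c "
from plant import r
print(r.close_job())"
```

```text
the job is handed in; nothing more can be done
None
```

Handed in at about 21 s; no verdict came back. The lid was left leaning back on its stop. The top bracket stands flat and crown up on the riser, its centre measured within about 3 mm of the riser's middle. The middle bracket is about 2 mm or less from its place; I did not measure the lowest one.

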